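# Clamp the re-glued mahjong tile ruler

## Task

The facing of the mahjong tile ruler has just been re-glued. Lay one end of the ruler (either end) flat on the clamp's bed between the guide rails and slide it gently home against the stop, then turn the clamp's crank handle clockwise until the foot meets the ruler and snug it by feel to about 12 N of clamping force: firm enough to hold, never over 25 N. Let go and leave the dice, tumbler and reading glasses where they are.

Things in the scene. Friction and masses are not known exactly. Their poses are not given: they have to be found in the camera images.
- clamp: Grey metal bar clamp fixed to the table, a C-shape whose mouth opens towards its -x. Origin on the table surface, on the vertical screw axis; z up; +x is the way the ruler slides in. Seated home, the ruler's centre lies at x = -100 mm, y = 0, z = 23 mm in this frame
- bed (a point): Point on the clamp's flat bed, on the screw axis, 12 mm above the table; axes as clamp. The bed is 47 mm wide (y) and runs from x = -175 to +75 mm. On it two guide rails 9 mm high leave a channel 33 mm wide from x = -46 to +20 mm, flared outwards from x = -63 to -46 mm (about 41 mm between the flares' outer ends)
- stop: The clamp's upright column, whose flat near face is the stop. Origin at the centre of that face, half-way up a seated ruler, 20 mm beyond the screw axis along the clamp's +x; axes as clamp. The end of the ruler rests against it when home
- nose (a point): Near lower edge of the clamp's overhanging arm, 60 mm above the table. The arm is 36 mm wide and overhangs the bed from x = -22 mm to beyond the column in the clamp's frame, its top 78 mm above the table (collar round the screw to 84 mm). The ruler must be slid in under it and under the foot, it cannot be lowered in there from above
- screw: The clamp's screw with crank and foot. Origin on the axis at the crank's underside, at first 100 mm above the table. Crank, screw and foot turn and descend together, 5 mm per radian clockwise seen from above. The rubber-faced foot below, 22 mm across, hangs at a height that differs each time and is not reported: at first 4 to 12 mm above a seated ruler's top. The screw stays where it is left
- handle (a point): Point at which to grip the crank's handle, an upright black round peg (18 mm diameter, 30 mm high) that spins freely on its pin: 11 mm below the peg's top, at first 129 mm above the table. It circles the screw axis at 40 mm radius, at first towards the clamp's +x, and sinks as the crank turns. The flat crank lever's top is 21 mm below it
- crank (a joint): Angle of the crank in rad: 0 at the start, growing clockwise from above (tightening), stop at 4.8. First contact after 0.8 to 2.4 rad; then the clamping force grows by 20 to 25 N per rad. Turning takes a push at the handle of about 2.5 N freely and 0.2 to 0.3 N more per N of clamping force; held still after a slow turn, about 0.3 N plus 0.2 N per N of clamping force remains
- ruler_mid (a point): Centre (half-way along and up) of the tile ruler, a straight wooden bar with a white facing, 240 mm long (x), 30 mm wide (y), 22 mm high (z), about 0.2 kg, lying flat on the table with the facing up. x along its length, z up
- tumbler: Frosted glass tumbler, 70 mm across, 85 mm high, origin under its centre. Leave alone
- glasses: Tortoiseshell reading glasses standing on their rims with the arms open: 125 mm wide (y), 140 mm deep (arms run to +x), 43 mm high. Origin at the table under the bridge. Leave alone
- die_a: Translucent red die, 18 mm cube, origin under its centre. Leave alone
- die_b: Translucent red die, 18 mm cube, origin under its centre. Leave alone
There are look-alikes about, which are no part of the job. Of the things shaped like the part that bears ruler_mid, the wooden one is meant.

How it is judged (in metres and radians):
On the way, in this order (a step that is already met when the one before it is completed fails the run):
1. the ruler lies flat on the clamp's bed, home against the stop (within 3 mm), the foot not yet touching it (x of ruler_mid in the frame of clamp above -0.103 m and z of ruler_mid in the frame of clamp between 0.021 and 0.0255 m and angle between the x axis of ruler_mid and the x axis of clamp, either way round below 0.1 rad and contact force between screw and ruler below 1 N), for 0.2 s.
2. the foot presses on the ruler with 6 N or more (contact force between screw and ruler above 6 N), for 0.2 s.
At the end, for the whole second after the job is handed in: The ruler lies flat on the bed along the clamp (within 0.1 rad), within 3 mm of the stop, at rest, with the foot pressing on it with 6 to 20 N and the crank still and released (contact force between screw and ruler between 6 and 20 N and x of ruler_mid in the frame of clamp above -0.103 m and z of ruler_mid in the frame of clamp between 0.021 and 0.0255 m and angle between the x axis of ruler_mid and the x axis of clamp, either way round below 0.1 rad and linear speed of ruler below 0.01 m/s and velocity of joint crank below 0.05 rad/s); the robot touches nothing.
It fails at once if the ruler is rammed against the stop with more than 25 N (contact force between stop and ruler above 25 N).
It fails at once if the foot presses on the ruler with more than 25 N (contact force between screw and ruler above 25 N).
It fails at once if a bystander is moved by more than 20 mm (distance of any of tumbler, glasses, die_a, die_b from where it was at the start of the episode above 0.02 m).
It also fails if it takes over 58 s, if anything falls off the work surface, if the arm or the gripper's body presses on something with over 40 N, if the wrist force passes 120 N, or if a joint passes its speed limit or range.

## Robot

A 6-joint arm with a two-finger parallel gripper is mounted at the origin on the work surface. World frame = base frame: x ahead of the robot, y to its left, z up, the work surface at z = 0. Lengths are in mm, angles in rad, forces in N, time in s.
With the tool pointing down it reaches from about 300 to 775 mm from the base axis. Payload 14.6 kg.
Tool frame: the origin (TCP) lies midway between the tips of the shut fingers; the grasp point (between the pads) lies 19 mm behind it; z points along the fingers, y is the line along which they close (so a half turn about z gives the same grasp; the last joint's range is limited). The gripper opens to 94 mm and grips with 3 to 60 N. Pads are 16 mm wide; open, the fingers measure 119 mm over their backs; the gripper's body (75 mm by 177 mm) begins 78 mm behind the grasp point.
Start: joints at [-1.271, 0.3, 1.521, -0, 1.321, -0.067], TCP at [197.239, -513.406, 174.946] pointing down, gripper open.
Joint ranges: [-3.03, 3.03], [-0.79, 2.21], [0.23, 2.52], [-1.04, 4.18], [0, 3.07], [-2.55, 2.55]. Speed limits (rad/s): [2.22, 2.22, 2.57, 3.14, 3.14, 3.14].

## Interface

Orientations are given as [roll, pitch, yaw] about the fixed x, y, z axes, in that order (R = Rz(yaw) Ry(pitch) Rx(roll)).
In Python, from cell import manip, camera gives the robot as it stands.
- The arm moves only by the tool move_arm, never from a script. Its arguments are lists of equal length, an entry for each row: "dp": the shift along the world's x, y, z in mm, a list of three; "rotation": the turn, a rotation vector about the world's x, y, z in rad, a list of three; "hand": the opening, from 0 (shut) to 1 (fully open). A call has 1 to 10 rows; each row shifts and turns the commanded pose from where the row before left it; what a row does not reach is not made up. A row lasts 1/8 s, in which the tool goes at most 62.5 mm and 10.7 degrees, less where a joint would pass 70% of its speed; a pose out of reach is approached as far as the arm can. A call with a gripper value outside its range is refused whole. The fingers move at their own pace and stop on an object; "newtons" is the grip in N (left out, the last holds). Time passes only in rows, so rows that do not move let the fingers close. It gives the time, the measured TCP pose, the force, the opening and the grip force at its end, in the units of the state.
- manip.read_state(): the state, without advancing time (a new reading comes with each control period).
- camera(name): name is "side" or "top" or "wrist"; returns a dict with "image" (384x512x3 uint8, red, green, blue), "fx", "fy", "cx", "cy" (pixels), "R" (3x3) and "t" (3): a world point X has camera coordinates R X + t; the wrist camera has in their place "mount" (4x4, takes a point from camera to tool coordinates, whose origin is the TCP and whose axes are the flange's). Camera axes: x right, y down, z forward; pixel columns grow to the right and rows downward; lengths in mm; the calibration is good to about 2 mm. A picture is of the moment at which its call begins: read the wrist's pose just before it. There is no depth.
- manip.sign_off(): hands the job in; it is judged then, once.
The state is a dict: "clock": time; "joints": joint angles; "qd": joint speeds; "effort": joint torques, N m; "eef_pos": TCP position; "eef_rot": TCP orientation; "wrist_force": force on the tool from outside, world axes, zero at the start; "moment": the same for the moment, N m; "finger_gap": finger opening in mm; "finger_force": force on a finger pad.
Only numpy, scipy, OpenCV 4.12 (cv2) and the standard library are available. Lean on these libraries where they do the work, as an engineer would, in place of code of your own. Each camera call takes 0.05 s, during which the arm holds its last target. There are 200 camera calls.

## Working session

There is one attempt and no reset: what is moved stays moved. The work goes in short steps, Python scripts to look and compute and a tool call to move; the robot and the scene stay as the last step left them, time stands still between calls to the robot, and variables do not carry over. Pictures are saved under pics/ and viewed, at most 10 in all, crops included, and the job is handed in when it is done.

Besides the shell and the picture viewer there is one more tool, called after ">>>" by a JSON object that holds its "op" and its "data", one argument or row to a line. move_arm: Moves the arm, as the interface text tells. Its arguments: {"type":"object","properties":{"dp":{"type":"array","items":{"type":"array","items":{"type":"number"}}},"rotation":{"type":"array","items":{"type":"array","items":{"type":"number"}}},"hand":{"type":"array","items":{"type":"number"}},"newtons":{"type":"number"}},"required":["dp","rotation","hand"]}

```bash
mkdir -p pics; ls; python3 - <<'E'
from cell import manip,camera
import cv2,json,numpy as np
print(manip.read_state())
for n in("top","side"):
    c=camera(n); cv2.imwrite(f"pics/{n}0.png",c["image"][:,:,::-1]); np.savez(f"pics/{n}0.npz",**c)
    print(n,c["fx"],c["fy"],c["cx"],c["cy"],c["R"],c["t"])
E
```

```text
pics
{'clock': 0.0, 'joints': array([-1.27059663e+00,  3.00459981e-01,  1.52160510e+00,  5.87078348e-06,
        1.32070670e+00, -6.66250030e-02]), 'qd': array([-0.00038307, -0.00076938,  0.0009755 ,  0.00085969,  0.00092421,
       -0.00037058]), 'effort': array([ 1.34010730e-03, -5.31801724e+01, -3.52733302e+01,  7.09013594e-02,
        2.43357383e-02, -5.32563092e-05]), 'eef_pos': array([ 197.15321181, -513.11691148,  174.38229253]), 'eef_rot': array([-3.14041651e+00, -8.41756238e-05,  3.66823197e-01]), 'wrist_force': array([-0.37440847,  0.09052915, -0.42610144]), 'moment': array([-0.00625972,  0.08225585, -0.00939409]), 'finger_force': 0.0, 'finger_gap': 94.02290123952389}
top 457.51294586700584 457.51294586700584 256.51360939002234 189.1870205294797 [[-2.31734763e-02 -9.99725767e-01 -3.37362682e-03]
 [-9.90993978e-01  2.34159866e-02 -1.31843189e-01]
 [ 1.31886030e-01  2.87978857e-04 -9.91264845e-01]] [  23.89714656  508.29103588 1136.48926998]
side 462.58000432082486 462.58000432082486 260.22931059595265 186.59793891620578 [[-0.96266347 -0.27038245 -0.01312936]
 [-0.13480002  0.52087008 -0.84292545]
 [ 0.23475093 -0.8096837  -0.53787016]] [ 481.30593431  171.47562501 1105.29898697]
```

View pics/top0.png

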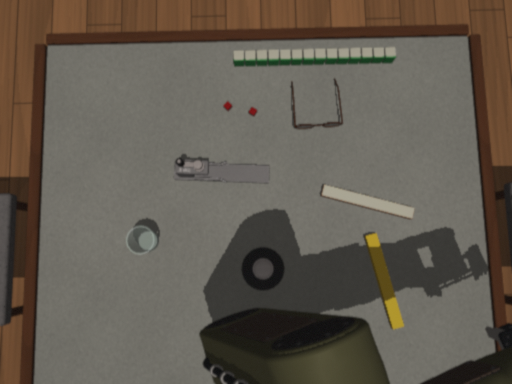

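View pics/side0.png

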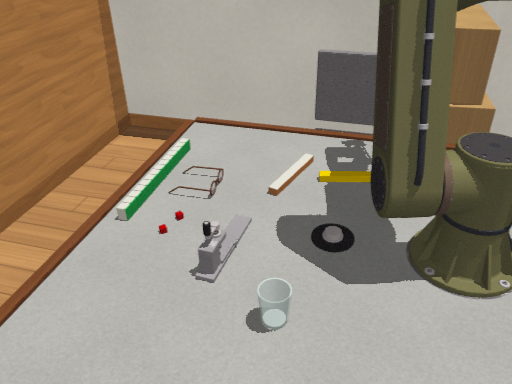

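The top view (px) shows three candidates: the white-faced bar at (367,201), the yellow bar at (384,281), and the green/white tile row at (314,56). In the side view, the bar at (292,174) has wooden sides under the white facing, so I choose the white-faced one. The clamp is at about (190–270,170) with its mouth opening to the right, so clamp +x is roughly world +y. Next I'll check this in a close crop.

```bash
cat > h.py <<'E'
import numpy as np,cv2
def ray(c,uv,z):
    uv=np.atleast_2d(uv).astype(float); d=np.c_[(uv[:,0]-c["cx"])/c["fx"],(uv[:,1]-c["cy"])/c["fy"],np.ones(len(uv))]
    R=c["R"];o=-R.T@c["t"];w=d@R; s=(z-o[2])/w[:,2]; return o+w*s[:,None]
def proj(c,X):
    p=np.atleast_2d(X)@c["R"].T+c["t"]; return np.c_[c["fx"]*p[:,0]/p[:,2]+c["cx"],c["fy"]*p[:,1]/p[:,2]+c["cy"]]
def rect(P):
    (cx,cy),(w,h),a=cv2.minAreaRect(P[:,:2].astype(np.float32)); 
    if w<h: w,h,a=h,w,a+90
    return cx,cy,w,h,(a+90)%180-90
E
python3 - <<'E'
from h import *
c=np.load("pics/top0.npz"); im=c["image"]
hsv=cv2.cvtColor(im,cv2.COLOR_RGB2HSV)
m=((im.min(2)>130)).astype(np.uint8); m[:170]=0;m[230:]=0;m[:,:300]=0
ct=max(cv2.findContours(m,0,1)[0],key=cv2.contourArea)
print("ruler",cv2.minAreaRect(ct),rect(ray(c,ct[:,0],22)))
t=cv2.resize(im[140:200,160:290],None,fx=6,fy=6,interpolation=2)
s=np.load("pics/side0.npz")["image"]
r=cv2.resize(im[175:225,310:425],None,fx=3,fy=3,interpolation=2)
s1=cv2.resize(s[145:200,260:325],None,fx=3,fy=3,interpolation=2)
o=np.zeros((570,780,3),np.uint8);o[:360]=t;o[365:515,:345]=r;o[365:530,360:555]=s1
cv2.imwrite("pics/crop.png",o[:,:,::-1])
for v in range(160,186,1): print(v,im[v,225:275:6].mean(1).astype(int))
print(im[172,255:280].mean(1))
E
```

```text
ruler ((367.99755859375, 201.0093536376953), (92.21411895751953, 9.581442832946777), 14.574216842651367) (472.946044921875, -273.6456298828125, 235.2907257080078, 24.954139709472656, 73.85126495361328)
160 [ 97 114 110 110 112 115 112 112 110]
161 [ 89 114 110 111 111 114 113 113 110]
162 [ 97 112 109 106 108 111 112 114 112]
163 [ 95 103  99  96  98  98 109 113 113]
164 [ 93  95  90  88  88  84 100 101 114]
165 [ 98  99  98 100  99  94  93  92 115]
166 [101 102 102 103 104 103 101 102 113]
167 [102 102 103 102 104 104 105 106 112]
168 [101 103 103 102 103 104 105 106 111]
169 [102 103 103 104 104 104 106 106 112]
170 [102 103 102 103 104 105 106 106 113]
171 [102 103 102 104 106 105 104 107 114]
172 [101 103 103 103 105 105 104 106 114]
173 [102 103 103 103 104 104 105 105 114]
174 [102 104 104 103 106 105 106 105 114]
175 [102 104 104 104 104 104 105 105 114]
176 [103 103 104 104 104 105 105 106 113]
177 [104 103 103 105 105 105 106 105 114]
178 [102 103 104 105 104 106 106 105 114]
179 [ 98 102 105 104 104 105 106 105 115]
180 [ 95 101 104 103 102 104 105 105 113]
181 [100  99  99  96  98  99 104 105 112]
182 [103 103  98  95  95  94 100  98 114]
183 [108 108 108 109 107 100 100  95 113]
184 [111 111 110 110 111 109 110 107 113]
185 [112 111 110 110 110 113 115 112 113]
[105.66666667 104.33333333 105.         104.66666667 104.66666667
 105.         104.66666667 104.66666667 106.         106.
 105.66666667 105.66666667 106.         102.66666667  98.66666667
 109.         114.         114.         114.33333333 114.
 113.33333333 112.         111.33333333 112.         112.33333333]
```

View pics/crop.png

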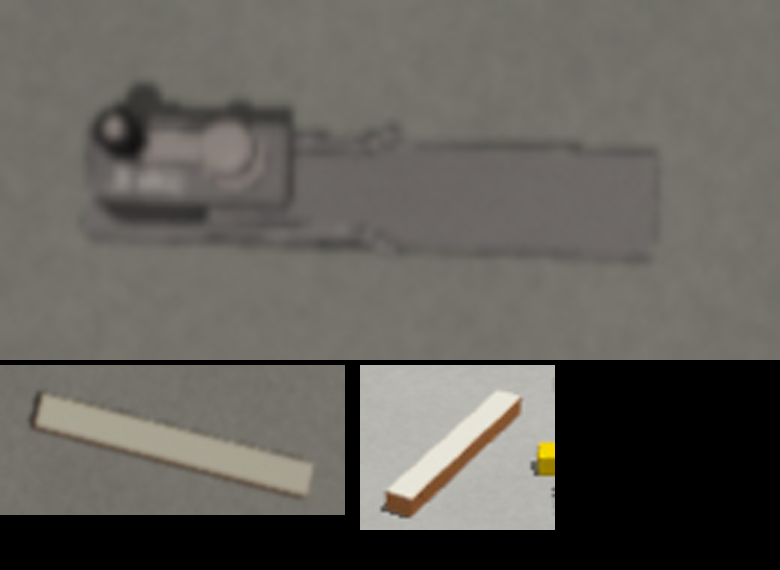

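The crop confirms a white facing with brown wooden sides, so the ruler is the wooden one. The clamp's bed right end is at top px ≈ (270,165)–(268.5,182.5), and its rear is at u ≈ 175.

```bash
python3 - <<'E'
from h import *
c=np.load("pics/top0.npz"); print("cam",-c["R"].T@c["t"])
P=np.array([[269.7,164.7],[268.8,182.5],[174.5,180.0]])
print(ray(c,P,12)); q=ray(c,P,12)
print("angle",np.degrees(np.arctan2(*(q[2]-q[1])[[1,0]])))
e=ray(c,np.array([[231,164.3],[267,165.6],[231,181.5],[262,182.5]]),12)
print(e); print("angs",np.degrees(np.arctan2(e[0,1]-e[1,1],e[0,0]-e[1,0])),np.degrees(np.arctan2(e[2,1]-e[3,1],e[2,0]-e[3,0])))
print("screw head",ray(c,[[160+228/6,140+145/6]],105),"handle",ray(c,[[160+118/6,140+128/6]],140))
E
```

```text
cam [ 354.38007785   11.66117219 1193.65719075]
[[575.58166033 -24.0888092   12.        ]
 [528.44451014 -20.4669944   12.        ]
 [540.88291278 225.77790632  12.        ]]
angle 87.10831462293433
[[579.06645511  77.43301426  12.        ]
 [573.3522685  -16.94378727  12.        ]
 [533.42054607  78.15528454  12.        ]
 [528.86469539  -2.72200708  12.        ]]
angs 86.53516986918594 86.775912722771
screw head [[563.61186614 152.07573701 105.        ]] handle [[564.65738696 190.49220011 140.        ]]
```

>>> {"op": "move_arm", "data": {
  "dp": [
    [46, 40, 4],
    [46, 40, 4],
    [46, 40, 4],
    [46, 40, 4],
    [46, 40, 4],
    [46, 39, 4],
    [0, 0, 0],
    [0, 0, 0]
  ],
  "rotation": [
    [0, 0, 0.154],
    [0, 0, 0.154],
    [0, 0, 0.154],
    [0, 0, 0.154],
    [0, 0, 0.154],
    [0, 0, 0.154],
    [0, 0, 0],
    [0, 0, 0]
  ],
  "hand": [1, 1, 1, 1, 1, 1, 1, 1]
}}

```text
clock: 1.1
eef_pos: [472.8, -274.5, 198.6]
eef_rot: [-3.141, -0.0, 1.29]
wrist_force: [0.7, -0.3, -0.5]
finger_gap: 94.2
finger_force: 0.0
```

```bash
cat >> h.py <<'E'
from scipy.spatial.transform import Rotation as Ro
def wrist(name):
    from cell import manip,camera
    s=manip.read_state(); c=dict(camera("wrist"))
    Rt=Ro.from_euler("xyz",s["eef_rot"]).as_matrix(); M=c["mount"]
    Rc=Rt@M[:3,:3]; o=s["eef_pos"]+Rt@M[:3,3]
    c["R"]=Rc.T; c["t"]=-Rc.T@o
    cv2.imwrite(f"pics/{name}.png",c["image"][:,:,::-1]); np.savez(f"pics/{name}.npz",**c)
    print(s["clock"],s["eef_pos"].round(1),s["eef_rot"].round(4),s["wrist_force"].round(2),s["finger_gap"],"cam",o.round(1))
    return c
E
python3 - <<'E'
from h import *
c=wrist("w1"); print(c["mount"].round(3),c["fx"],c["cx"])
im=c["image"]; print(proj(c,[[473,-274,22],[473+33*3,-274,22]]))
sat=cv2.cvtColor(im,cv2.COLOR_RGB2HSV)[:,:,1]
m=((im.min(2)>130)&(sat<70)).astype(np.uint8)
for ct in cv2.findContours(m,0,1)[0]:
    if cv2.contourArea(ct)>1500: print(cv2.minAreaRect(ct),cv2.boundingRect(ct),rect(ray(c,ct[:,0],22)))
E
```

```text
1.1 [ 472.8 -274.5  198.6] [-3.1408e+00 -1.0000e-04  1.2900e+00] [ 0.71 -0.32 -0.48] 94.20522972359586 cam [ 497.5 -194.4  408.6]
[[  -0.      -0.959   -0.283   83.822]
 [   1.      -0.      -0.       1.307]
 [   0.      -0.283    0.959 -210.033]
 [   0.       0.       0.       1.   ]] 281.36103024667415 252.88055131488386
[[252.07135055 169.55607032]
 [321.29741293 149.98757254]]
((195.16354370117188, 336.6387634277344), (30.107267379760742, 150.8806915283203), 76.9208755493164) (125, 334, 148, 35) (292.83050537109375, -524.4273681640625, 267.7437744140625, 61.84309005737305, -0.0468292236328125)
((255.5, 151.0), (302.0, 511.0), 90.0) (0, 0, 512, 303) (460.5863037109375, -292.6394958496094, 794.457275390625, 422.6470947265625, -10.9874267578125)
((318.5102233886719, 12.189449310302734), (162.87289428710938, 60.19236755371094), 20.87901496887207) (236, 0, 149, 70) (605.634765625, -111.80738067626953, 201.24884033203125, 64.39698791503906, -34.73459243774414)
```

View pics/w1.png

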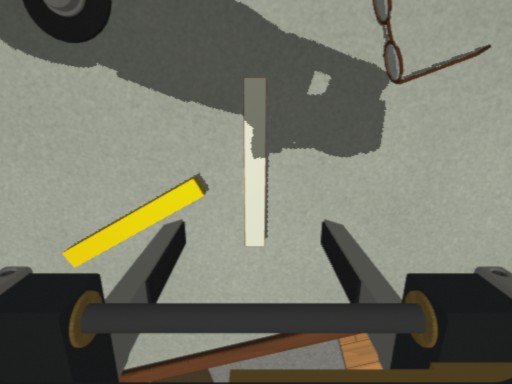

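The wrist view has the ruler near-vertical, spanning px (244–266, 78–246) and aligned with the tool. I'll refine it from the edges.

```bash
python3 - <<'E'
from h import *
c=np.load("pics/w1.npz"); im=c["image"].astype(int)
for v in (90,105,125,180,230): print(v,[tuple(p) for p in im[v,[240,242,243,244,245,246,247,255,263,264,265,266,267,268,269]]])
print([tuple(p) for p in im[240:250,255]],[tuple(p) for p in im[73:83,255]])
q=ray(c,[[244.5,80],[265.8,80],[244.8,244],[265.5,244],[255,78.5],[255,245.5]],22); print(q)
print((q[4]+q[5])/2,np.hypot(*(q[4]-q[5])[:2]),np.arctan2(*(q[4]-q[5])[[1,0]]))
E
```

```text
90 [(np.int64(83), np.int64(85), np.int64(78)), (np.int64(81), np.int64(82), np.int64(75)), (np.int64(88), np.int64(80), np.int64(68)), (np.int64(106), np.int64(103), np.int64(90)), (np.int64(116), np.int64(118), np.int64(104)), (np.int64(117), np.int64(119), np.int64(105)), (np.int64(118), np.int64(120), np.int64(106)), (np.int64(117), np.int64(120), np.int64(105)), (np.int64(117), np.int64(119), np.int64(106)), (np.int64(116), np.int64(118), np.int64(104)), (np.int64(107), np.int64(102), np.int64(87)), (np.int64(87), np.int64(81), np.int64(69)), (np.int64(77), np.int64(78), np.int64(70)), (np.int64(79), np.int64(81), np.int64(75)), (np.int64(81), np.int64(83), np.int64(76))]
105 [(np.int64(83), np.int64(85), np.int64(78)), (np.int64(82), np.int64(83), np.int64(76)), (np.int64(83), np.int64(76), np.int64(66)), (np.int64(103), np.int64(101), np.int64(88)), (np.int64(115), np.int64(116), np.int64(103)), (np.int64(117), np.int64(119), np.int64(105)), (np.int64(116), np.int64(118), np.int64(104)), (np.int64(117), np.int64(118), np.int64(105)), (np.int64(117), np.int64(119), np.int64(105
[... 2952 characters left out ...]
int64(82), np.int64(75)), (np.int64(81), np.int64(82), np.int64(74)), (np.int64(96), np.int64(86), np.int64(72)), (np.int64(114), np.int64(114), np.int64(100)), (np.int64(118), np.int64(120), np.int64(106)), (np.int64(118), np.int64(120), np.int64(107)), (np.int64(118), np.int64(120), np.int64(106)), (np.int64(118), np.int64(120), np.int64(106))]
[[ 496.25635604 -158.6572036    22.        ]
 [ 522.52647612 -166.23746796   22.        ]
 [ 430.3658938  -381.64373234   22.        ]
 [ 460.55123378 -390.33671217   22.        ]
 [ 509.70102496 -160.66704154   22.        ]
 [ 444.5475688  -388.34836952   22.        ]]
[ 477.12429688 -274.50770553   22.        ] 236.8201004137497 1.2920839615140713
```

>>> {"op": "move_arm", "data": {
  "dp": [
    [14, 56, 2],
    [14, 56, 0],
    [14, 56, 0],
    [14, 56, 0],
    [14, 56, 0],
    [13, 55, 0],
    [0, 0, 0],
    [0, 0, 0]
  ],
  "rotation": [
    [0, 0, 0.038],
    [0, 0, 0.038],
    [0, 0, 0.038],
    [0, 0, 0.038],
    [0, 0, 0.038],
    [0, 0, 0.037],
    [0, 0, 0],
    [0, 0, 0]
  ],
  "hand": [1, 1, 1, 1, 1, 1, 1, 1]
}}

```text
clock: 2.15
eef_pos: [556.1, 59.2, 200.8]
eef_rot: [-3.141, 0.0, 1.516]
wrist_force: [0.0, 0.3, -0.1]
finger_gap: 94.0
finger_force: 0.0
```

```bash
python3 - <<'E'
from h import *
c=wrist("w2")
cl=cv2.createCLAHE(3,(4,4)); g=cl.apply(cv2.cvtColor(c["image"],cv2.COLOR_RGB2GRAY))
cv2.imwrite("pics/w2c.png",cv2.resize(g[:280,150:350],None,fx=2.14,fy=2.14,interpolation=2))
E
```

```text
2.15 [556.1  59.2 200.8] [-3.1413e+00  3.0000e-04  1.5158e+00] [ 0.03  0.26 -0.12] 94.02582004209779 cam [562.2 142.5 410.8]
```

View pics/w2c.png

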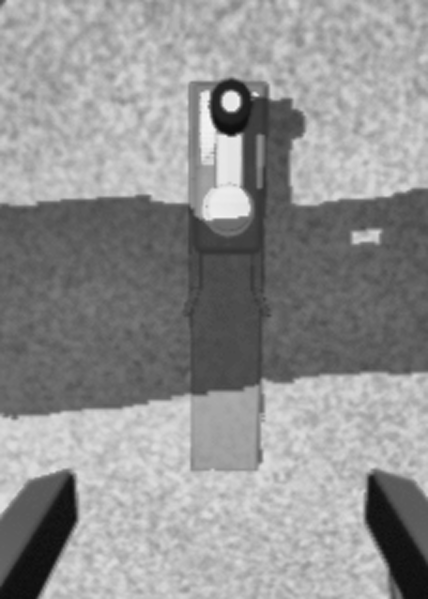

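The clamp bed in crop px runs from the near end (191–259, 470) to the far end (190–268, 83). The nose edge is at v≈251, the screw top at (228,207), and the peg top at (231,101).

```bash
python3 - <<'E'
from h import *
c=np.load("pics/w2.npz"); g=cv2.cvtColor(c["image"],cv2.COLOR_RGB2GRAY).astype(int)
for v in (45,60,75,150,190,200,210): print(v,g[v,234:244],"|",g[v,266:280])
print(g[214:224,255],g[34:44,247],g[34:44,270])
f=lambda x,y:[150+x/2.14,y/2.14]
def s(n,p,z): print(n,ray(c,[f(*p)],z).round(1))
s("nearL",(191,470),12);s("nearR",(259.5,470),12);s("farL",(189.5,82),12);s("farR",(268,82),12)
s("screwtop",(228,207),110);s("peg",(231,101),140);s("noseL",(196,251),60);s("noseR",(260,251),60)
E
```

```text
45 [189 190 189 185 169 166 157 154 163 175] | [ 53  92 115 130 122 110 101  95 101 154 184 188 184 183]
60 [184 184 188 188 174 167 146 147 166 187] | [87 87 87 87 87 87 84 81 83 89 93 94 95 93]
75 [184 184 186 185 167 163 152 152 165 171] | [ 88  87  88  96 142 158 133 100  92  94  95  96  97  96]
150 [93 94 95 94 90 85 87 88 89 89] | [88 88 87 87 87 85 89 92 94 96 97 98 97 96]
190 [190 190 193 194 189 176 171 172 171 171] | [172 172 172 170 142 108 106 159 186 188 190 190 190 188]
200 [186 186 188 190 189 174 169 172 173 173] | [171 172 172 165 137 161 184 188 191 193 191 189 189 188]
210 [185 185 187 188 186 168 165 171 171 173] | [173 173 172 157 120 118 162 184 188 187 187 186 187 189]
[174 174 173 171 170 166 180 186 190 192] [187 190 191 186 157 140 158 167 184 206] [184 181 180 177 152 145 155 164 166 175]
nearL [[532.3 -20.   12. ]]
nearR [[581.1 -22.7  12. ]]
farL [[548.5 228.   12. ]]
farR [[595.2 225.4  12. ]]
screwtop [[566.4 152.8 110. ]]
peg [[569.3 192.7 140. ]]
noseL [[547.9 132.   60. ]]
noseR [[583.9 130.   60. ]]
```

>>> {"op": "move_arm", "data": {
  "dp": [
    [-13, -56, 0],
    [-13, -56, -20],
    [-13, -56, -30],
    [-13, -56, -30],
    [-13, -56, -20],
    [-14, -54, -10],
    [0, 0, -40],
    [0, 0, -35],
    [0, 0, -11],
    [0, 0, 0]
  ],
  "rotation": [
    [0, 0, -0.038],
    [0, 0, -0.038],
    [0, 0, -0.038],
    [0, 0, -0.038],
    [0, 0, -0.038],
    [0, 0, -0.035],
    [0, 0, 0],
    [0, 0, 0],
    [0, 0, 0],
    [0, 0, 0]
  ],
  "hand": [1, 1, 1, 1, 1, 1, 1, 1, 1, 1]
}}

```text
clock: 3.45
eef_pos: [477.8, -270.0, 7.5]
eef_rot: [-3.141, -0.0, 1.292]
wrist_force: [0.2, -0.4, 0.3]
finger_gap: 93.6
finger_force: 0.0
```

>>> {"op": "move_arm", "data": {
  "dp": [
    [0, 0, 0],
    [0, 0, 0],
    [0, 0, 0],
    [0, 0, 0],
    [0, 0, 0],
    [0, 0, 0],
    [0, 0, 0],
    [0, 0, 0]
  ],
  "rotation": [
    [0, 0, 0],
    [0, 0, 0],
    [0, 0, 0],
    [0, 0, 0],
    [0, 0, 0],
    [0, 0, 0],
    [0, 0, 0],
    [0, 0, 0]
  ],
  "hand": [0.2, 0.2, 0.2, 0.2, 0.2, 0.2, 0.2, 0.2],
  "newtons": 20
}}

```text
clock: 4.45
eef_pos: [478.2, -269.4, 7.1]
eef_rot: [-3.142, 0.0, 1.293]
wrist_force: [0.2, 0.0, -0.2]
finger_gap: 19.7
finger_force: 0.0
```

```bash
python3 - <<'E'
from h import *
c=wrist("w3")
E
```

```text
4.45 [ 478.2 -269.4    7.1] [-3.1416  0.      1.2928] [ 0.22  0.01 -0.17] 19.720879003425292 cam [ 502.4 -189.1  217.1]
```

View pics/w3.png

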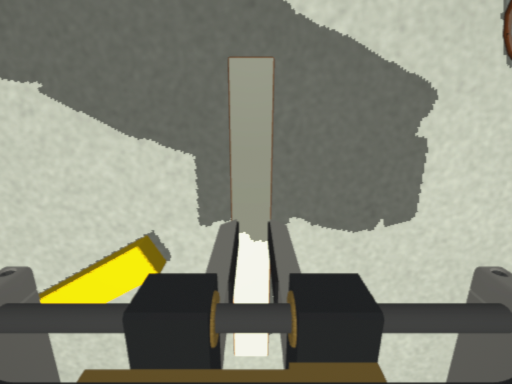

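```bash
python3 - <<'E'
from h import *
c=np.load("pics/w3.npz"); T=np.array([478.2,-269.4,7.1]); R=Ro.from_euler("xyz",[-3.1416,0,1.2928]).as_matrix()
for y in (-10,10,-15,15):
  for x in (-8,8):
    for z in (0,-19,-40): print(y,x,z,proj(c,T+R@[x,y,z]).round(0))
print(ray(c,[[229.5,58],[272.5,58],[232.5,215],[271,215]],22).round(1))
E
```

```text
-10 -8 0 [[239. 226.]]
-10 -8 -19 [[238. 236.]]
-10 -8 -40 [[236. 250.]]
-10 8 0 [[239. 207.]]
-10 8 -19 [[237. 216.]]
-10 8 -40 [[236. 228.]]
10 -8 0 [[264. 226.]]
10 -8 -19 [[265. 236.]]
10 -8 -40 [[266. 250.]]
10 8 0 [[264. 207.]]
10 8 -19 [[265. 216.]]
10 8 -40 [[266. 228.]]
-15 -8 0 [[233. 226.]]
-15 -8 -19 [[231. 236.]]
-15 -8 -40 [[229. 250.]]
-15 8 0 [[232. 207.]]
-15 8 -19 [[231. 216.]]
-15 8 -40 [[228. 228.]]
15 -8 0 [[270. 226.]]
15 -8 -19 [[271. 236.]]
15 -8 -40 [[273. 250.]]
15 8 0 [[270. 207.]]
15 8 -19 [[272. 216.]]
15 8 -40 [[274. 228.]]
[[ 496.4 -156.    22. ]
 [ 522.7 -163.5   22. ]
 [ 466.9 -258.5   22. ]
 [ 494.4 -266.3   22. ]]
```

>>> {"op": "move_arm", "data": {
  "dp": [
    [0, 0, 0],
    [0, 0, 0],
    [0, 0, 0],
    [0, 0, 0]
  ],
  "rotation": [
    [0, 0, 0],
    [0, 0, 0],
    [0, 0, 0],
    [0, 0, 0]
  ],
  "hand": [0, 0, 0, 0],
  "newtons": 20
}}

```text
clock: 5.0
eef_pos: [478.2, -269.4, 7.1]
eef_rot: [-3.142, 0.0, 1.293]
wrist_force: [0.2, -0.1, -0.3]
finger_gap: 0.4
finger_force: 0.0
```

The fingers closed to 0.4 mm without gripping anything, although w3 shows them either side of the ruler at about (237–272, 225). I'll check from the side and wrist together.

```bash
python3 - <<'E'
from h import *
from cell import camera
w=wrist("w4"); s=camera("side"); t=camera("top")
np.savez("pics/s4.npz",**s)
T=[478.2,-269.4,7.1]
print(proj(s,[T,[478.2,-269.4,22],[478.2,-269.4,40]]),proj(t,[T]))
a=cv2.resize(s["image"][110:230,230:400],None,fx=3.2,fy=3.2,interpolation=2)
b=w["image"][100:300,150:400]
o=np.zeros((600,800,3),np.uint8);o[:384,:544]=a;o[390:590,:250]=b
o[390:590,260:560]=cv2.resize(t["image"][150:250,300:450],None,fx=2,fy=2)
cv2.imwrite("pics/c4.png",o[:,:,::-1])
E
```

```text
5.0 [ 478.2 -269.4    7.1] [-3.1416  0.      1.2928] [ 0.19 -0.12 -0.27] 0.36733830865320166 cam [ 502.4 -189.1  217.2]
[[290.50271487 173.90393852]
 [290.60955583 169.75214064]
 [290.74024053 164.6737843 ]] [[364.75582954 199.60515301]]
```

View pics/c4.png

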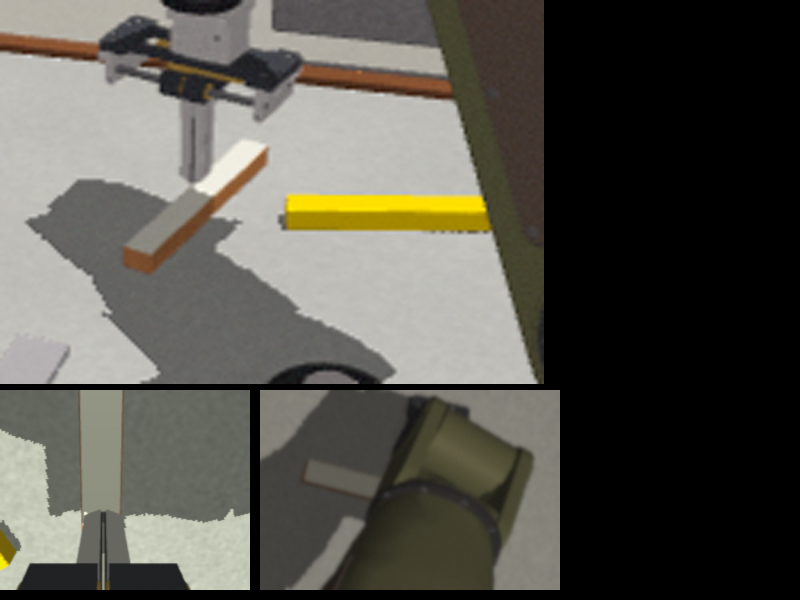

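The side view shows the shut tips at about px (291,166), just above the ruler's top face, while the reported TCP would project to (290.5,174). The tips look ~25 mm higher than reported, so I'll cross-check the side calibration on the ruler.

```bash
python3 - <<'E'
from h import *
from cell import manip
s=np.load("pics/s4.npz")
f=lambda x,y:[230+x/3.2,110+y/3.2]
print("side top face",ray(s,[f(124,252),f(150,258),f(268,148),f(242,141)],22).round(1))
print("side bottom corner",ray(s,[f(150,272)],0).round(1))
c=np.load("pics/w3.npz"); print("wrist far end",ray(c,[[229.5,58],[272.5,58]],22).round(1))
for z in(7,22,30,35,40): print(z,ray(s,[[291,166.2]],z).round(1))
st=manip.read_state(); q=st["joints"]; print(q, st["eef_pos"], np.hypot(*st["eef_pos"][:2]))
q0=[-1.271,.3,1.521,0,1.321]; 
E
```

```text
side top face [[ 515.8 -148.2   22. ]
 [ 490.7 -144.5   22. ]
 [ 424.5 -371.9   22. ]
 [ 452.7 -380.    22. ]]
side bottom corner [[ 493.1 -154.7    0. ]]
wrist far end [[ 496.4 -156.    22. ]
 [ 522.7 -163.5   22. ]]
7 [[ 487.  -316.5    7. ]]
22 [[ 481.8 -291.    22. ]]
30 [[ 478.9 -277.5   30. ]]
35 [[ 477.2 -269.    35. ]]
40 [[ 475.4 -260.5   40. ]]
[-5.79727152e-01  4.94405450e-01  1.67612356e+00  5.89837684e-06
  9.71055087e-01 -3.01758079e-01] [ 478.18679791 -269.35683551    7.12629947] 548.831229554144
```

The ruler position agrees, so the real fingertips end roughly 25 mm short of the nominal TCP. I'll open and descend carefully, watching the force.

>>> {"op": "move_arm", "data": {
  "dp": [
    [-1, -5, 0],
    [0, 0, 0],
    [0, 0, 0],
    [0, 0, 0],
    [0, 0, -4],
    [0, 0, -4],
    [0, 0, -4],
    [0, 0, 0]
  ],
  "rotation": [
    [0, 0, 0],
    [0, 0, 0],
    [0, 0, 0],
    [0, 0, 0],
    [0, 0, 0],
    [0, 0, 0],
    [0, 0, 0],
    [0, 0, 0]
  ],
  "hand": [0.8, 0.8, 0.8, 0.8, 0.8, 0.8, 0.8, 0.8]
}}

```text
clock: 6.15
eef_pos: [477.0, -274.2, -5.3]
eef_rot: [-3.141, -0.0, 1.293]
wrist_force: [-0.2, -0.5, 0.2]
finger_gap: 74.5
finger_force: 0.0
```

>>> {"op": "move_arm", "data": {
  "dp": [
    [0, 0, -4],
    [0, 0, -3],
    [0, 0, 0]
  ],
  "rotation": [
    [0, 0, 0],
    [0, 0, 0],
    [0, 0, 0]
  ],
  "hand": [0.8, 0.8, 0.8]
}}

```text
clock: 6.52
eef_pos: [477.0, -274.3, -12.2]
eef_rot: [-3.141, -0.0, 1.293]
wrist_force: [0.4, 0.3, 0.2]
finger_gap: 75.6
finger_force: 0.0
```

Reported z is below the table with no contact, so the z offset is confirmed. I'll probe down gently to the table.

>>> {"op": "move_arm", "data": {
  "dp": [
    [0, 0, -2],
    [0, 0, -2],
    [0, 0, 0]
  ],
  "rotation": [
    [0, 0, 0],
    [0, 0, 0],
    [0, 0, 0]
  ],
  "hand": [0.8, 0.8, 0.8]
}}

```text
clock: 6.9
eef_pos: [477.1, -274.3, -16.0]
eef_rot: [-3.141, -0.0, 1.293]
wrist_force: [-0.2, 0.3, 0.4]
finger_gap: 75.4
finger_force: 0.0
```

>>> {"op": "move_arm", "data": {
  "dp": [
    [0, 0, -2],
    [0, 0, 0]
  ],
  "rotation": [
    [0, 0, 0],
    [0, 0, 0]
  ],
  "hand": [0.8, 0.8]
}}

```text
clock: 7.15
eef_pos: [477.1, -274.3, -18.0]
eef_rot: [-3.141, -0.0, 1.293]
wrist_force: [-0.2, -1.1, -0.9]
finger_gap: 75.1
finger_force: 0.0
```

>>> {"op": "move_arm", "data": {
  "dp": [
    [0, 0, -2],
    [0, 0, 0]
  ],
  "rotation": [
    [0, 0, 0],
    [0, 0, 0]
  ],
  "hand": [0.8, 0.8]
}}

```text
clock: 7.4
eef_pos: [477.1, -274.3, -20.1]
eef_rot: [-3.141, -0.0, 1.293]
wrist_force: [0.3, -0.1, -0.3]
finger_gap: 75.2
finger_force: 0.0
```

>>> {"op": "move_arm", "data": {
  "dp": [
    [0, 0, -2],
    [0, 0, 0]
  ],
  "rotation": [
    [0, 0, 0],
    [0, 0, 0]
  ],
  "hand": [0.8, 0.8]
}}

```text
clock: 7.65
eef_pos: [477.1, -274.3, -22.0]
eef_rot: [-3.141, -0.0, 1.293]
wrist_force: [-0.1, 0.2, -0.5]
finger_gap: 75.4
finger_force: 0.0
```

>>> {"op": "move_arm", "data": {
  "dp": [
    [0, 0, -1.5],
    [0, 0, 0]
  ],
  "rotation": [
    [0, 0, 0],
    [0, 0, 0]
  ],
  "hand": [0.8, 0.8]
}}

```text
clock: 7.9
eef_pos: [477.1, -274.3, -23.5]
eef_rot: [-3.141, -0.0, 1.293]
wrist_force: [0.1, -0.2, -0.9]
finger_gap: 75.3
finger_force: 0.0
```

>>> {"op": "move_arm", "data": {
  "dp": [
    [0, 0, -1.5],
    [0, 0, 0]
  ],
  "rotation": [
    [0, 0, 0],
    [0, 0, 0]
  ],
  "hand": [0.8, 0.8]
}}

```text
clock: 8.15
eef_pos: [477.1, -274.3, -25.0]
eef_rot: [-3.141, -0.0, 1.293]
wrist_force: [0.5, -0.1, -0.2]
finger_gap: 75.1
finger_force: 0.0
```

>>> {"op": "move_arm", "data": {
  "dp": [
    [0, 0, -1.5],
    [0, 0, 0]
  ],
  "rotation": [
    [0, 0, 0],
    [0, 0, 0]
  ],
  "hand": [0.8, 0.8]
}}

```text
clock: 8.4
eef_pos: [477.1, -274.3, -26.5]
eef_rot: [-3.141, -0.0, 1.293]
wrist_force: [1.2, 0.4, -0.5]
finger_gap: 75.1
finger_force: 0.0
```

>>> {"op": "move_arm", "data": {
  "dp": [
    [0, 0, -1.5],
    [0, 0, 0]
  ],
  "rotation": [
    [0, 0, 0],
    [0, 0, 0]
  ],
  "hand": [0.8, 0.8]
}}

```text
clock: 8.65
eef_pos: [477.1, -274.3, -28.0]
eef_rot: [-3.141, -0.0, 1.293]
wrist_force: [0.2, -0.3, 0.3]
finger_gap: 75.2
finger_force: 0.0
```

>>> {"op": "move_arm", "data": {
  "dp": [
    [0, 0, -1.5],
    [0, 0, 0]
  ],
  "rotation": [
    [0, 0, 0],
    [0, 0, 0]
  ],
  "hand": [0.8, 0.8]
}}

```text
clock: 8.9
eef_pos: [477.1, -274.3, -29.5]
eef_rot: [-3.141, -0.0, 1.293]
wrist_force: [0.6, -0.0, 0.1]
finger_gap: 75.2
finger_force: 0.0
```

>>> {"op": "move_arm", "data": {
  "dp": [
    [0, 0, 0],
    [0, 0, 0],
    [0, 0, 0],
    [0, 0, 0],
    [0, 0, 0],
    [0, 0, 0]
  ],
  "rotation": [
    [0, 0, 0],
    [0, 0, 0],
    [0, 0, 0],
    [0, 0, 0],
    [0, 0, 0],
    [0, 0, 0]
  ],
  "hand": [0, 0, 0, 0, 0, 0],
  "newtons": 20
}}

```text
clock: 9.65
eef_pos: [477.1, -274.3, -29.4]
eef_rot: [-3.141, -0.0, 1.293]
wrist_force: [-0.6, 0.1, 0.9]
finger_gap: 30.0
finger_force: 20.0
```

```bash
python3 - <<'E'
from h import *
from cell import camera
w=wrist("w5"); s=camera("side"); np.savez("pics/s5.npz",**s)
a=cv2.resize(s["image"][120:215,250:340],None,fx=5,fy=5,interpolation=2)
o=np.zeros((500,800,3),np.uint8);o[:475,:450]=a;o[:200,455:705]=w["image"][100:300,150:400]
cv2.imwrite("pics/c5.png",o[:,:,::-1])
E
```

```text
9.65 [ 477.1 -274.3  -29.4] [-3.1413e+00 -1.0000e-04  1.2928e+00] [-0.57  0.06  0.86] 29.99172677898247 cam [ 501.4 -194.1  180.6]
```

View pics/c5.png

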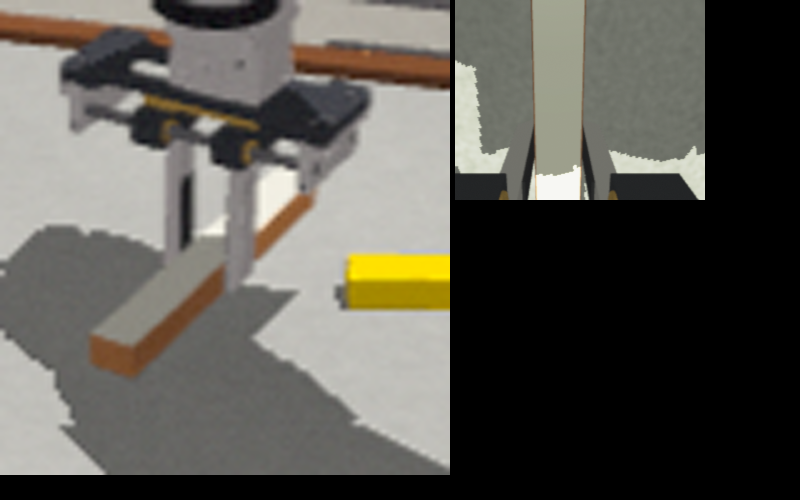

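The ruler is gripped at 30 mm with the tips 2–4 mm above the table, so the tips sit about 32 mm above the reported z. I'll lift and carry it to the clamp mouth.

>>> {"op": "move_arm", "data": {
  "dp": [
    [0, 0, 30],
    [0, 0, 30],
    [16, 46, 0],
    [16, 46, 0],
    [16, 46, 0],
    [15.5, 46, 0],
    [15, 46, 0],
    [0, 2, -20],
    [0, 0, -15],
    [0, 0, 0]
  ],
  "rotation": [
    [0, 0, 0],
    [0, 0, 0],
    [0, 0, 0.044],
    [0, 0, 0.044],
    [0, 0, 0.044],
    [0, 0, 0.044],
    [0, 0, 0.043],
    [0, 0, 0],
    [0, 0, 0],
    [0, 0, 0]
  ],
  "hand": [0, 0, 0, 0, 0, 0, 0, 0, 0, 0],
  "newtons": 25
}}

```text
clock: 11.0
eef_pos: [554.8, -42.7, -5.6]
eef_rot: [-3.139, -0.0, 1.511]
wrist_force: [-0.2, -0.3, -2.2]
finger_gap: 30.1
finger_force: 25.0
```

```bash
python3 - <<'E'
from h import *
w=wrist("w6"); 
from cell import camera
s=camera("side"); np.savez("pics/s6.npz",**s)
o=np.zeros((500,800,3),np.uint8)
o[:480,:380]=cv2.resize(w["image"][:240,160:350],None,fx=2,fy=2,interpolation=2)
o[:480,385:785]=cv2.resize(s["image"][165:285,190:290],None,fx=4,fy=4,interpolation=2)
cv2.imwrite("pics/c6.png",o[:,:,::-1])
E
```

```text
11.0 [554.8 -42.7  -5.6] [-3.1391e+00 -2.0000e-04  1.5111e+00] [-0.25 -0.33 -2.23] 30.124998869347948 cam [561.8  40.5 204.4]
```

View pics/c6.png

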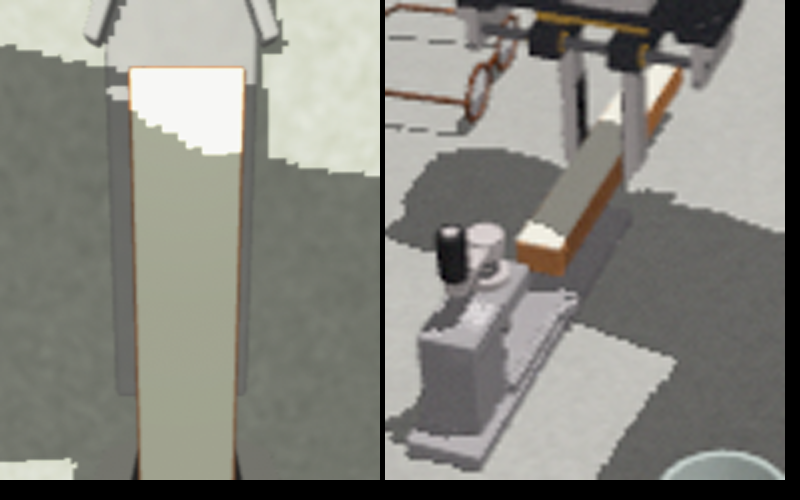

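The ruler hangs parallel over the bed. In the wrist crop the ruler's centre is at u≈187 and the bed's at ≈182, so it sits ~1.5 mm too far to +x. I'll measure that precisely.

```bash
python3 - <<'E'
from h import *
c=np.load("pics/w6.npz"); g=cv2.cvtColor(c["image"],cv2.COLOR_RGB2GRAY).astype(int)
for v in (20,28,31,60,100,150,190): print(v,212,g[v,206:230],"|",274,g[v,274:294])
print(g[185:203,220],g[185:203,281]); print(g[28:38,250])
E
```

```text
20 212 [109 110  97  82  78  83  91 109 170 199 203 203 203 203 203 203 203 203
 203 203 203 203 203 204] | 274 [198 198 198 198 199 199 199 199 199 198 199 198 189 166 127 105 106 107
 110 104]
28 212 [218 218 216 215 215 213 171 169 194 202 204 205 205 205 207 206 206 206
 206 206 206 206 206 206] | 274 [202 201 202 202 202 202 201 201 200 200 199 198 186 163 128 110 125 187
 215 216]
31 212 [217 217 216 216 216 214 181 176 194 202 204 205 205 205 206 207 207 207
 207 207 207 206 206 205] | 274 [201 201 201 200 199 200 199 200 199 199 198 197 184 159 125 108 123 184
 212 215]
60 212 [114 114 114 114 114 114 113 104  97 101 103 103 103 103 103 104 103 102
  92  95 142 164 167 170] | 274 [247 247 247 247 247 247 236 163 113 106 104 103 100  99 107 113 114 113
 112 123]
100 212 [111 111 111 111 113 115 119 120 110 101 100 103 105 105 105 105 105 105
 105  94 103 144 163 165] | 274 [165 165 165 165 162 134 102 100 104 105 102  99 106 112 113 114 112 113
 112 112]
150 212 [116 115 115 115 115 115 116 116 117 116 105  99 102 106 107 107 106 106
 106 105  94  94 138 159] | 274 [160 160 161 157 127  96 101 106 105 101 101 111 119 119 118 116 115 115
 114 114]
190 212 [115 114 113 113 113 114 115 116 117 117 117 111 104 103 106 106 107 107
 108 108 106  97  99 139] | 274 [161 160 151 121 100 104 107 106 102 111 116 117 116 116 117 119 120 120
 121 120]
[105 105 105 106 106 106 105 106 105 105 105 102 101 112 115 115 114 115] [105 105 106 106 105 106 105 105 105 104 104 104 106 117 119 119 120 120]
[199 200 200 200 197 185 241 247 247 247]
```

>>> {"op": "move_arm", "data": {
  "dp": [
    [-1.8, 0, -5],
    [0, 0, -4],
    [0, 0, -1],
    [0, 0, 0]
  ],
  "rotation": [
    [0, 0, 0],
    [0, 0, 0],
    [0, 0, 0],
    [0, 0, 0]
  ],
  "hand": [0, 0, 0, 0]
}}

```text
clock: 11.6
eef_pos: [553.9, -42.4, -14.4]
eef_rot: [-3.142, -0.0, 1.512]
wrist_force: [0.2, 0.6, -2.4]
finger_gap: 29.9
finger_force: 25.0
```

>>> {"op": "move_arm", "data": {
  "dp": [
    [0.3, 5, 0],
    [0.3, 5, 0],
    [0.3, 5, 0],
    [0.3, 5, 0],
    [0.3, 5, 0],
    [0.3, 5, 0],
    [0, 0, 0]
  ],
  "rotation": [
    [0, 0, 0],
    [0, 0, 0],
    [0, 0, 0],
    [0, 0, 0],
    [0, 0, 0],
    [0, 0, 0],
    [0, 0, 0]
  ],
  "hand": [0, 0, 0, 0, 0, 0, 0]
}}

```text
clock: 12.48
eef_pos: [555.7, -12.0, -14.4]
eef_rot: [-3.142, -0.0, 1.512]
wrist_force: [-0.1, -0.4, -2.4]
finger_gap: 29.8
finger_force: 25.0
```

>>> {"op": "move_arm", "data": {
  "dp": [
    [-0.5, 5, 0],
    [0.3, 5, 0],
    [0.3, 5, 0],
    [0.3, 5, 0],
    [0.3, 5, 0],
    [0.3, 5, 0],
    [0.3, 5, 0],
    [0.3, 5, 0],
    [0.3, 5, 0],
    [0, 0, 0]
  ],
  "rotation": [
    [0, 0, 0],
    [0, 0, 0],
    [0, 0, 0],
    [0, 0, 0],
    [0, 0, 0],
    [0, 0, 0],
    [0, 0, 0],
    [0, 0, 0],
    [0, 0, 0],
    [0, 0, 0]
  ],
  "hand": [0, 0, 0, 0, 0, 0, 0, 0, 0, 0]
}}

```text
clock: 13.72
eef_pos: [557.6, 33.0, -14.4]
eef_rot: [-3.142, -0.0, 1.512]
wrist_force: [-0.1, 0.4, -2.2]
finger_gap: 30.2
finger_force: 25.0
```

>>> {"op": "move_arm", "data": {
  "dp": [
    [0, 0, -1],
    [0, 0, 0]
  ],
  "rotation": [
    [0, 0, 0],
    [0, 0, 0]
  ],
  "hand": [0, 0]
}}

```text
clock: 13.98
eef_pos: [557.5, 32.5, -15.5]
eef_rot: [-3.141, 0.0, 1.512]
wrist_force: [0.8, -0.4, -2.9]
finger_gap: 30.1
finger_force: 25.0
```

>>> {"op": "move_arm", "data": {
  "dp": [
    [0, 0, -1],
    [0, 0, 0]
  ],
  "rotation": [
    [0, 0, 0],
    [0, 0, 0]
  ],
  "hand": [0, 0]
}}

```text
clock: 14.22
eef_pos: [557.6, 32.6, -16.5]
eef_rot: [-3.141, 0.0, 1.512]
wrist_force: [-0.1, -0.3, -2.4]
finger_gap: 29.8
finger_force: 25.0
```

>>> {"op": "move_arm", "data": {
  "dp": [
    [0.2, 3, 0],
    [0.2, 3, 0],
    [0.1, 2, 0],
    [0.1, 2, 0],
    [0, 0, 0]
  ],
  "rotation": [
    [0, 0, 0],
    [0, 0, 0],
    [0, 0, 0],
    [0, 0, 0],
    [0, 0, 0]
  ],
  "hand": [0, 0, 0, 0, 0]
}}

```text
clock: 14.85
eef_pos: [558.2, 42.8, -16.4]
eef_rot: [-3.142, 0.0, 1.512]
wrist_force: [-0.8, 0.1, -2.4]
finger_gap: 29.5
finger_force: 25.0
```

>>> {"op": "move_arm", "data": {
  "dp": [
    [0.1, 1.5, 0],
    [0.1, 1.5, 0],
    [0, 0, 0]
  ],
  "rotation": [
    [0, 0, 0],
    [0, 0, 0],
    [0, 0, 0]
  ],
  "hand": [0, 0, 0],
  "newtons": 12
}}

```text
clock: 15.22
eef_pos: [558.4, 45.8, -16.4]
eef_rot: [3.142, -0.0, 1.512]
wrist_force: [-0.5, 0.7, -2.1]
finger_gap: 30.1
finger_force: 12.0
```

>>> {"op": "move_arm", "data": {
  "dp": [
    [0.1, 1.5, 0],
    [0.1, 1.5, 0],
    [0, 0, 0]
  ],
  "rotation": [
    [0, 0, 0],
    [0, 0, 0],
    [0, 0, 0]
  ],
  "hand": [0, 0, 0]
}}

```text
clock: 15.6
eef_pos: [558.6, 48.8, -16.4]
eef_rot: [-3.142, 0.0, 1.512]
wrist_force: [-0.3, 0.2, -2.5]
finger_gap: 30.0
finger_force: 12.0
```

>>> {"op": "move_arm", "data": {
  "dp": [
    [0, 1, 0],
    [0.1, 1, 0],
    [0, 0, 0]
  ],
  "rotation": [
    [0, 0, 0],
    [0, 0, 0],
    [0, 0, 0]
  ],
  "hand": [0, 0, 0]
}}

```text
clock: 15.98
eef_pos: [558.7, 50.7, -16.4]
eef_rot: [3.142, -0.0, 1.512]
wrist_force: [0.6, -0.5, -2.0]
finger_gap: 29.8
finger_force: 12.0
```

>>> {"op": "move_arm", "data": {
  "dp": [
    [0, 1, 0],
    [0.1, 1, 0],
    [0, 0, 0]
  ],
  "rotation": [
    [0, 0, 0],
    [0, 0, 0],
    [0, 0, 0]
  ],
  "hand": [0, 0, 0]
}}

```text
clock: 16.35
eef_pos: [558.8, 52.7, -16.4]
eef_rot: [3.142, 0.0, 1.512]
wrist_force: [-0.8, 0.1, -2.2]
finger_gap: 29.7
finger_force: 12.0
```

>>> {"op": "move_arm", "data": {
  "dp": [
    [0, 1, 0],
    [0.1, 1, 0],
    [0, 0, 0]
  ],
  "rotation": [
    [0, 0, 0],
    [0, 0, 0],
    [0, 0, 0]
  ],
  "hand": [0, 0, 0]
}}

```text
clock: 16.73
eef_pos: [558.7, 53.3, -16.5]
eef_rot: [-3.141, 0.002, 1.512]
wrist_force: [-1.5, -11.0, -1.2]
finger_gap: 29.7
finger_force: 12.0
```

>>> {"op": "move_arm", "data": {
  "dp": [
    [0, 1, 0],
    [0.1, 1, 0],
    [0, 0, 0]
  ],
  "rotation": [
    [0, 0, 0],
    [0, 0, 0],
    [0, 0, 0]
  ],
  "hand": [0, 0, 0]
}}

```text
clock: 17.1
eef_pos: [558.8, 54.8, -16.5]
eef_rot: [-3.141, 0.003, 1.512]
wrist_force: [-1.4, -13.6, -2.4]
finger_gap: 29.6
finger_force: 12.0
```

The ruler met the stop at 11–14 N. I'll lower it onto the bed and then release.

>>> {"op": "move_arm", "data": {
  "dp": [
    [0, -0.8, -0.8],
    [0, 0, 0]
  ],
  "rotation": [
    [0, 0, 0],
    [0, 0, 0]
  ],
  "hand": [0, 0]
}}

```text
clock: 17.35
eef_pos: [558.9, 54.7, -17.1]
eef_rot: [-3.141, 0.001, 1.511]
wrist_force: [-1.9, -9.0, -0.6]
finger_gap: 30.0
finger_force: 12.0
```

>>> {"op": "move_arm", "data": {
  "dp": [
    [0, 0, -0.8],
    [0, 0, 0]
  ],
  "rotation": [
    [0, 0, 0],
    [0, 0, 0]
  ],
  "hand": [0, 0]
}}

```text
clock: 17.6
eef_pos: [559.0, 54.8, -17.3]
eef_rot: [3.142, 0.001, 1.512]
wrist_force: [-4.9, -8.9, 8.5]
finger_gap: 29.8
finger_force: 12.0
```

>>> {"op": "move_arm", "data": {
  "dp": [
    [0, 0, 0],
    [0, 0, 0],
    [0, 0, 0],
    [0, 0, 10],
    [0, 0, 30],
    [0, 0, 50],
    [0, 0, 50],
    [0, 0, 20],
    [0, 0, 0]
  ],
  "rotation": [
    [0, 0, 0],
    [0, 0, 0],
    [0, 0, 0],
    [0, 0, 0],
    [0, 0, 0],
    [0, 0, 0],
    [0, 0, 0],
    [0, 0, 0],
    [0, 0, 0]
  ],
  "hand": [0.5, 0.5, 0.5, 0.5, 0.5, 0.5, 0.5, 0.5, 0.5]
}}

```text
clock: 18.73
eef_pos: [559.7, 55.9, 143.9]
eef_rot: [3.138, -0.0, 1.512]
wrist_force: [-0.5, -0.2, -0.1]
finger_gap: 47.1
finger_force: 0.0
```

```bash
python3 - <<'E'
from h import *
w=wrist("w7"); g=w["image"]
from cell import camera
s=camera("side"); np.savez("pics/s7.npz",**s)
for X in([566.6,192.7,140],[564.2,152.8,110],[558.8,53,34]): print(proj(w,[X]).round(1),proj(s,[X]).round(1))
o=np.zeros((580,800,3),np.uint8)
o[:570,:340]=cv2.resize(g[:285,168:338],None,fx=2,fy=2,interpolation=2)
o[:480,360:760]=cv2.resize(s["image"][185:285,185:268],(400,480),interpolation=2)
cv2.imwrite("pics/c7.png",o[:,:,::-1])
E
```

```text
18.725 [559.7  55.9 143.9] [ 3.1382e+00 -3.0000e-04  1.5119e+00] [-0.54 -0.17 -0.06] 47.09937397587849 cam [565.4 139.2 353.9]
[[249.   25.1]] [[206.  222.2]]
[[249.5  90.4]] [[214.4 222.7]]
[[250.7 184.2]] [[232.1 224. ]]
```

View pics/c7.png

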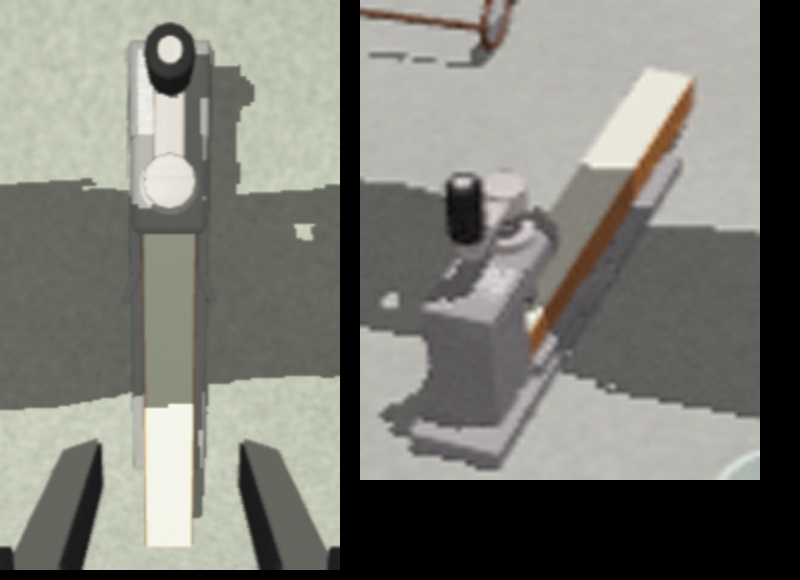

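The ruler is seated flat in the channel, and the peg top at crop (170,48) and knob at (169,182) line up with the ruler's axis. I'll move above the peg.

>>> {"op": "move_arm", "data": {
  "dp": [
    [2, 46, 0],
    [3, 46, 0],
    [2.5, 46, 0],
    [0, 0, 0],
    [0, 0, 0]
  ],
  "rotation": [
    [0, 0, 0],
    [0, 0, 0],
    [0, 0, 0],
    [0, 0, 0],
    [0, 0, 0]
  ],
  "hand": [0.5, 0.5, 0.5, 0.5, 0.5]
}}

```text
clock: 19.45
eef_pos: [566.0, 193.3, 140.8]
eef_rot: [-3.14, 0.001, 1.512]
wrist_force: [0.3, -0.6, -0.4]
finger_gap: 47.3
finger_force: 0.0
```

>>> {"op": "move_arm", "data": {
  "dp": [
    [0.5, -0.5, -20],
    [0, 0, -15],
    [0, 0, -12],
    [0, 0, -6],
    [0, 0, -3],
    [0, 0, 0]
  ],
  "rotation": [
    [0, 0, 0],
    [0, 0, 0],
    [0, 0, 0],
    [0, 0, 0],
    [0, 0, 0],
    [0, 0, 0]
  ],
  "hand": [0.5, 0.5, 0.5, 0.5, 0.5, 0.5]
}}

```text
clock: 20.2
eef_pos: [567.1, 193.4, 86.2]
eef_rot: [3.141, -0.0, 1.512]
wrist_force: [-0.3, 0.0, 0.8]
finger_gap: 46.8
finger_force: 0.0
```

>>> {"op": "move_arm", "data": {
  "dp": [
    [0, 0, 0],
    [0, 0, 0],
    [0, 0, 0],
    [0, 0, 0]
  ],
  "rotation": [
    [0, 0, 0],
    [0, 0, 0],
    [0, 0, 0],
    [0, 0, 0]
  ],
  "hand": [0.1, 0.1, 0.1, 0.1],
  "newtons": 8
}}

```text
clock: 20.7
eef_pos: [567.2, 193.4, 86.2]
eef_rot: [3.141, -0.0, 1.512]
wrist_force: [1.4, 0.4, 0.5]
finger_gap: 18.0
finger_force: 8.0
```

```bash
python3 - <<'E'
import numpy as np
th=np.arange(0,3.21,.1);f=1.512-th;P=40*np.c_[np.cos(f),np.sin(f)];d=np.diff(P,axis=0).round(2)
for i in range(0,32,8): print(th[i].round(1),[[*map(float,x)] for x in d[i:i+8]])
E
```

```text
0.0 [[3.97, -0.43], [3.91, -0.83], [3.81, -1.22], [3.67, -1.59], [3.49, -1.95], [3.28, -2.29], [3.04, -2.6], [2.76, -2.89]]
0.8 [[2.46, -3.15], [2.13, -3.38], [1.78, -3.58], [1.42, -3.74], [1.04, -3.86], [0.64, -3.95], [0.25, -3.99], [-0.15, -4.0]]
1.6 [[-0.55, -3.96], [-0.94, -3.89], [-1.33, -3.77], [-1.7, -3.62], [-2.05, -3.43], [-2.38, -3.21], [-2.69, -2.96], [-2.97, -2.67]]
2.4 [[-3.22, -2.36], [-3.44, -2.03], [-3.63, -1.68], [-3.78, -1.31], [-3.89, -0.92], [-3.96, -0.53], [-4.0, -0.13], [-3.99, 0.27]]
```

First 0.7 rad (below the earliest contact).

>>> {"op": "move_arm", "data": {
  "dp": [
    [4, -0.4, -0.5],
    [3.9, -0.8, -0.5],
    [3.8, -1.2, -0.5],
    [3.7, -1.6, -0.5],
    [3.5, -2, -0.5]
  ],
  "rotation": [
    [0, 0, -0.08],
    [0, 0, -0.08],
    [0, 0, -0.08],
    [0, 0, -0.08],
    [0, 0, -0.08]
  ],
  "hand": [0.1, 0.1, 0.1, 0.1, 0.1]
}}

```text
clock: 21.32
eef_pos: [585.9, 187.7, 83.7]
eef_rot: [-3.141, -0.001, 1.109]
wrist_force: [-1.7, 1.2, 2.5]
finger_gap: 17.6
finger_force: 8.0
```

>>> {"op": "move_arm", "data": {
  "dp": [
    [3.3, -2.3, -0.5],
    [3, -2.6, -0.5]
  ],
  "rotation": [
    [0, 0, -0.08],
    [0, 0, -0.08]
  ],
  "hand": [0.1, 0.1]
}}

```text
clock: 21.58
eef_pos: [592.3, 182.9, 82.8]
eef_rot: [-3.141, -0.001, 0.949]
wrist_force: [0.3, 2.8, 0.7]
finger_gap: 17.7
finger_force: 8.0
```

>>> {"op": "move_arm", "data": {
  "dp": [
    [0, 0, 0],
    [0, 0, 0]
  ],
  "rotation": [
    [0, 0, 0],
    [0, 0, 0]
  ],
  "hand": [0.1, 0.1]
}}

```text
clock: 21.82
eef_pos: [592.5, 182.7, 82.8]
eef_rot: [3.141, -0.001, 0.954]
wrist_force: [3.1, 1.3, 1.2]
finger_gap: 17.6
finger_force: 8.0
```

```bash
cat > ft.py <<'E'
from cell import manip,camera
import numpy as np,sys
F=[]
for i in range(int(sys.argv[1])):
    s=manip.read_state(); p=s["eef_pos"][:2]-[564.65,152.9]; f=np.arctan2(p[1],p[0]); w=s["wrist_force"]
    F.append([-(w[0]*np.sin(f)-w[1]*np.cos(f)),w[0]*np.cos(f)+w[1]*np.sin(f),w[2]]); camera("wrist")
print(s["clock"],"th",round(1.512-f,3),"r",np.hypot(*p).round(1),"Ft,Fr,Fz",np.mean(F,0).round(2),np.std(F,0).round(2))
E
python3 ft.py 4
```

```text
21.975 th 0.694 r 40.7 Ft,Fr,Fz [-0.9   4.08  1.65] [0.44 0.59 0.48]
```

>>> {"op": "move_arm", "data": {
  "dp": [
    [2.8, -2.9, -0.5],
    [2.4, -3.1, -0.5],
    [2.1, -3.4, -0.5]
  ],
  "rotation": [
    [0, 0, -0.08],
    [0, 0, -0.08],
    [0, 0, -0.08]
  ],
  "hand": [0.1, 0.1, 0.1]
}}

```text
clock: 22.4
eef_pos: [599.9, 173.5, 81.4]
eef_rot: [3.141, -0.002, 0.71]
wrist_force: [4.3, 4.4, 2.5]
finger_gap: 17.4
finger_force: 8.0
```

```bash
python3 ft.py 4
```

```text
22.55 th 0.991 r 40.9 Ft,Fr,Fz [0.58 6.74 2.2 ] [0.77 0.62 0.36]
```

>>> {"op": "move_arm", "data": {
  "dp": [
    [2.3, -3.3, -0.4],
    [1.5, -3.7, -0.4]
  ],
  "rotation": [
    [0, 0, -0.08],
    [0, 0, -0.08]
  ],
  "hand": [0.1, 0.1]
}}

```text
clock: 22.85
eef_pos: [603.5, 166.3, 80.4]
eef_rot: [-3.142, -0.001, 0.55]
wrist_force: [3.6, 3.7, 1.1]
finger_gap: 17.9
finger_force: 8.0
```

```bash
python3 ft.py 4
```

```text
23.0 th 1.189 r 41.1 Ft,Fr,Fz [0.89 4.56 1.39] [0.97 0.59 0.45]
```

>>> {"op": "move_arm", "data": {
  "dp": [
    [1.1, -3.9, -0.5],
    [0.7, -3.9, -0.5]
  ],
  "rotation": [
    [0, 0, -0.08],
    [0, 0, -0.08]
  ],
  "hand": [0.1, 0.1]
}}

```text
clock: 23.3
eef_pos: [605.4, 158.4, 79.4]
eef_rot: [3.141, -0.001, 0.391]
wrist_force: [5.0, 3.0, 1.2]
finger_gap: 17.9
finger_force: 8.0
```

```bash
python3 ft.py 4
```

```text
23.45 th 1.388 r 41.2 Ft,Fr,Fz [0.75 5.64 1.1 ] [1.19 0.49 0.29]
```

>>> {"op": "move_arm", "data": {
  "dp": [
    [0.8, -4, -0.5],
    [0, -4, -0.5],
    [0, 0, 0]
  ],
  "rotation": [
    [0, 0, -0.08],
    [0, 0, -0.08],
    [0, 0, 0]
  ],
  "hand": [0.1, 0.1, 0.1]
}}

```text
clock: 23.88
eef_pos: [606.0, 150.0, 78.4]
eef_rot: [3.141, -0.0, 0.233]
wrist_force: [3.9, -0.8, 2.2]
finger_gap: 17.5
finger_force: 8.0
```

```bash
python3 ft.py 3
```

```text
23.975 th 1.581 r 41.4 Ft,Fr,Fz [-0.1   3.4   2.92] [0.33 0.42 0.53]
```

>>> {"op": "move_arm", "data": {
  "dp": [
    [-0.4, -4, -0.5],
    [-0.8, -3.9, -0.5],
    [0, 0, 0]
  ],
  "rotation": [
    [0, 0, -0.08],
    [0, 0, -0.08],
    [0, 0, 0]
  ],
  "hand": [0.1, 0.1, 0.1]
}}

```text
clock: 24.4
eef_pos: [604.8, 142.4, 77.5]
eef_rot: [-3.142, -0.001, 0.073]
wrist_force: [4.0, 0.7, 3.5]
finger_gap: 17.8
finger_force: 8.0
```

```bash
python3 ft.py 3
```

```text
24.5 th 1.767 r 41.5 Ft,Fr,Fz [1.52 3.6  3.12] [0.14 0.15 0.34]
```

>>> {"op": "move_arm", "data": {
  "dp": [
    [-1.2, -3.8, -0.4],
    [0, 0, 0]
  ],
  "rotation": [
    [0, 0, -0.08],
    [0, 0, 0]
  ],
  "hand": [0.1, 0.1]
}}

```text
clock: 24.8
eef_pos: [603.7, 138.7, 77.0]
eef_rot: [-3.141, -0.001, -0.008]
wrist_force: [4.1, 0.5, 3.6]
finger_gap: 17.6
finger_force: 8.0
```

```bash
python3 ft.py 4
```

```text
24.95 th 1.862 r 41.6 Ft,Fr,Fz [2.74 4.36 3.57] [0.59 0.56 0.12]
```

>>> {"op": "move_arm", "data": {
  "dp": [
    [-1.6, -3.6, -0.4],
    [0, 0, 0]
  ],
  "rotation": [
    [0, 0, -0.08],
    [0, 0, 0]
  ],
  "hand": [0.1, 0.1]
}}

```text
clock: 25.25
eef_pos: [602.2, 135.0, 76.6]
eef_rot: [-3.141, -0.001, -0.088]
wrist_force: [6.0, 1.3, 3.5]
finger_gap: 17.9
finger_force: 8.0
```

```bash
python3 ft.py 4
```

```text
25.4 th 1.957 r 41.6 Ft,Fr,Fz [3.63 4.86 4.  ] [0.49 0.26 0.38]
```

```bash
python3 ft.py 4; python3 ft.py 4
```

```text
25.6 th 1.958 r 41.6 Ft,Fr,Fz [2.82 4.74 3.26] [0.27 0.51 0.21]
25.8 th 1.957 r 41.6 Ft,Fr,Fz [3.45 4.88 3.55] [0.55 0.29 0.35]
```

>>> {"op": "move_arm", "data": {
  "dp": [
    [-0.7, -1.5, -0.2],
    [-0.8, -1.4, -0.2]
  ],
  "rotation": [
    [0, 0, -0.03],
    [0, 0, -0.03]
  ],
  "hand": [0.1, 0.1]
}}

```text
clock: 26.1
eef_pos: [600.8, 132.3, 76.2]
eef_rot: [-3.141, -0.001, -0.148]
wrist_force: [7.3, 2.4, 3.9]
finger_gap: 17.7
finger_force: 8.0
```

```bash
python3 ft.py 1; python3 ft.py 1; python3 ft.py 3;python3 ft.py 6
```

```text
26.1 th 2.029 r 41.6 Ft,Fr,Fz [5.73 5.16 3.93] [0. 0. 0.]
26.15 th 2.033 r 41.6 Ft,Fr,Fz [5.03 4.52 3.73] [0. 0. 0.]
26.3 th 2.031 r 41.6 Ft,Fr,Fz [4.54 4.69 3.8 ] [0.46 0.63 0.19]
26.6 th 2.031 r 41.6 Ft,Fr,Fz [4.7  4.47 3.7 ] [0.49 0.29 0.34]
```

>>> {"op": "move_arm", "data": {
  "dp": [
    [0, 0, 0],
    [0, 0, 0],
    [0, 0, 0]
  ],
  "rotation": [
    [0, 0, 0],
    [0, 0, 0],
    [0, 0, 0]
  ],
  "hand": [0.3, 0.3, 0.3]
}}

```text
clock: 27.02
eef_pos: [599.9, 132.0, 75.6]
eef_rot: [3.141, 0.001, -0.148]
wrist_force: [0.0, 0.3, -0.7]
finger_gap: 28.2
finger_force: 0.0
```

```bash
python3 ft.py 6
```

```text
27.275 th 2.042 r 41.3 Ft,Fr,Fz [ 0.15 -0.19 -0.13] [0.39 0.5  0.43]
```

>>> {"op": "move_arm", "data": {
  "dp": [
    [0, 0, 0],
    [0, 0, 0],
    [0, 0, 0]
  ],
  "rotation": [
    [0, 0, 0],
    [0, 0, 0],
    [0, 0, 0]
  ],
  "hand": [0.1, 0.1, 0.1]
}}

```text
clock: 27.7
eef_pos: [600.4, 132.3, 76.0]
eef_rot: [-3.141, -0.0, -0.148]
wrist_force: [-0.1, 3.2, 0.5]
finger_gap: 17.5
finger_force: 8.0
```

```bash
python3 ft.py 5
```

```text
27.9 th 2.036 r 41.3 Ft,Fr,Fz [ 2.62 -1.06 -0.08] [0.11 0.39 0.54]
```

>>> {"op": "move_arm", "data": {
  "dp": [
    [-0.4, -0.7, -0.1],
    [-0.4, -0.7, -0.1],
    [0, 0, 0]
  ],
  "rotation": [
    [0, 0, -0.02],
    [0, 0, -0.02],
    [0, 0, 0]
  ],
  "hand": [0.1, 0.1, 0.1]
}}

```text
clock: 28.32
eef_pos: [599.7, 131.1, 75.9]
eef_rot: [-3.141, -0.0, -0.189]
wrist_force: [2.1, 6.0, -0.6]
finger_gap: 17.7
finger_force: 8.0
```

```bash
python3 ft.py 5
```

```text
28.525 th 2.069 r 41.3 Ft,Fr,Fz [ 5.64 -2.09 -0.43] [0.33 0.55 0.26]
```

A steady 5.6 N at the handle without slipping puts the clamping force at 10 N or more. The angle past contact bounds it at about 14 N, so it is on target. I'll release and lift clear.

>>> {"op": "move_arm", "data": {
  "dp": [
    [0, 0, 0],
    [0, 0, 0],
    [0, 0, 0],
    [0, 0, 10],
    [0, 0, 30],
    [0, 0, 40],
    [0, 0, 20],
    [0, 0, 0],
    [0, 0, 0]
  ],
  "rotation": [
    [0, 0, 0],
    [0, 0, 0],
    [0, 0, 0],
    [0, 0, 0],
    [0, 0, 0],
    [0, 0, 0],
    [0, 0, 0],
    [0, 0, 0],
    [0, 0, 0]
  ],
  "hand": [0.3, 0.3, 0.3, 0.3, 0.3, 0.3, 0.3, 0.3, 0.3]
}}

```text
clock: 29.7
eef_pos: [599.2, 130.5, 174.8]
eef_rot: [3.141, 0.001, -0.188]
wrist_force: [-0.7, 0.2, 0.3]
finger_gap: 28.0
finger_force: 0.0
```

```bash
python3 - <<'E'
from h import *
w=wrist("w8"); g=cv2.cvtColor(w["image"],cv2.COLOR_RGB2HSV); z=75.9+0
# peg: darkest compact blob away from the gripper; its top at ~140-5*2=130
m=(w["image"].max(2)<45).astype(np.uint8); m[230:]=0
for ct in cv2.findContours(m,0,1)[0]:
    if cv2.contourArea(ct)>60:
        (x,y),_=cv2.minEnclosingCircle(ct); p=ray(w,[[x,y]],120)[0]; print((x,y),cv2.contourArea(ct),p.round(1),"th",1.512-np.arctan2(p[1]-152.9,p[0]-565.5))
E
```

```text
29.7 [599.2 130.5 174.8] [ 3.1411e+00  1.2000e-03 -1.8830e-01] [-0.75  0.23  0.33] 27.98396456156839 cam [682.3 115.7 384.8]
(252.0, 194.30435180664062) 297.0 [601.6 131.9 120. ] th 2.039578965056421
```

```bash
python3 -c "
from cell import manip
print(manip.sign_off())"
```

```text
the job is handed in; nothing more can be done
None
```

I handed the job in at about 30 s: the ruler is home against the stop, the clamp is snugged to an estimated 10–14 N, and the arm is clear. The clamping force is inferred from the handle push and crank angle, not measured directly, and the sign-off gave no verdict.

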